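# Load the burn-out kiln, break the lid stay, shut the lid and set the switch

## Robot

A 6-joint arm with a two-finger parallel gripper is mounted at the origin on a cart in front of the work surface, level with it; the furniture and walls round the work are solid. World frame = base frame: x ahead of the robot, y to its left, z up, the work surface at z = 0. Lengths are in m, angles in rad, forces in N, time in s.
With the tool pointing down it reaches from about 0.325 to 0.9 m from the base axis. Payload 6.1 kg.
Tool frame: the origin (TCP) lies at the centre of the arm's flange, where the gripper is bolted on; the fingertips stand 182 mm ahead of it and the grasp point (between the pads) lies 164 mm ahead of it; z points along the fingers, x is the direction in which the jaws open and shut, and the axes are right-handed (so a half turn about z gives the same grasp; the last joint's range is limited). The gripper opens to 87 mm and grips with 3 to 60 N. Pads are 19 mm wide; open, the fingers measure 117 mm over their backs; the gripper's body (75 mm by 190 mm) begins 51 mm behind the grasp point.
Start: joints at [1.188, 0.22, 1.526, -0, 1.395, -0.126], TCP at [0.159, 0.604, 0.405] pointing down, gripper open.
Joint ranges: [-2.98, 2.98], [-0.91, 2.08], [0.09, 2.57], [-1.24, 4.39], [0.2, 2.65], [-2.68, 2.68]. Speed limits (rad/s): [2.57, 2.57, 3.01, 3.14, 3.14, 3.14].

## Interface

Orientations are given as a rotation vector (axis times angle).
In Python, from rig import manip gives the robot as it stands. Calls block until the motion is done:
- manip.move_pose(position, orientation): joint-space move of the TCP to a pose.
- manip.movel(position, frame=None, vel=0.15, until_force=None): straight line of the TCP; frame=None keeps the orientation; vel is the mean speed in m/s. With until_force (N) it stops when the force on the tool has changed by that much, and returns True; else False.
- manip.movej(angles): joint-space move.
- manip.set_gripper(opening, squeeze=None): finger opening in m; squeeze is the grip in N (None keeps the last); returns when the fingers have stopped.
- manip.sleep(seconds).
- manip.inverse_kinematics(position, orientation): joint angles nearest the present ones, or None.
- manip.get_state(): the state.
- manip.read_camera(name): name is "scene" or "top" or "wrist"; returns the picture (420x560x3 uint8, red, green, blue); there is no depth.
- manip.camera_info(name): a dict with "fovy" (degrees; the focal length in pixels is half the picture's height over the tangent of half this angle, whatever the lens; pixels are square), "cx", "cy" (the principal point, pixels), "dist_coeffs" ([k1, k2, p1, p2, k3] as OpenCV has them; the pictures are not rectified), "rvec" (rotation vector, rad) and "tvec" (3), from world to camera coordinates, as OpenCV has them. Camera axes: x right, y down, z forward; pixel columns grow to the right and rows downward; lengths in m; the calibration is good to about 2 mm. A picture is of the moment at which its call begins: read the wrist's pose just before it. camera_info takes no time and is no camera call; for the wrist camera it gives the pose at the moment of the call.
A pose or a line that the arm cannot do raises manip.IKError and nothing moves.
- manip.close_job(): hands the job in, once; it reports no verdict.
The state is a dict: "time_s": time; "joint_pos": joint angles; "qvel": joint speeds; "tau": joint torques, N m; "eef_pos": TCP position; "orientation": TCP orientation; "wrist_force": force on the tool from outside, world axes, zero at the start; "moment": the same for the moment, N m; "opening": finger opening in m.
Only numpy, scipy, OpenCV 4.12 (cv2) and the standard library are available. Lean on these libraries where they do the work, as an engineer would, in place of code of your own. Each camera call takes 0.05 s, during which the arm holds its last target.

## Task

Get the jeweller's little top-loading burn-out kiln ready for its run. Pick up the casting flask that stands on the bench and set it down upright, centred on the empty setter tile in the kiln beside the flask already there; then unlock the folding lid stay by pushing its knee joint down through the straight, and lower the lid gently until it is fully shut. Finally push the selector knob in, turn it clockwise one position from off to the first mark (the single dot) and let it spring back out; do not disturb the second flask or knock over or shove the other things on the bench.

Things in the scene. Friction and masses are not known exactly. Their poses are not given: they have to be found in the camera images.
- kiln: Small top-loading kiln: grey steel box lined with pale brick, fixed; place and yaw differ each time. Origin: centre of its underside, on the bench. +x to its back (hinge side), -x to its front (towards the robot), +y to its left, z up. Case 166 (x) by 208 (y) mm, open rim 122 mm above the bench. Folding stay outside its left (+y) wall; dark control box, 80 mm wide, on its right.
- chamber_floor (a point): Centre of the chamber's floor, 30 mm above the bench over the kiln's origin; axes as the kiln's. The chamber is 118 (x) by 160 (y) mm inside, 92 mm deep to the rim; walls 24 mm thick.
- kiln_lid (a joint): Lid angle in rad: 0 = fully shut on the rim; 1.62 (just past upright) = open, as at the start, held by the locked stay, so that it cannot be lowered. The lid is 166 mm deep, 208 wide, 34 thick, 0.5 kg. Its hinge is stiff (0.6 N m): once the stay is broken it stays wherever it is left and must be brought all the way down (1 to 5 N at the handle).
- lid_hinge (a point): Middle of the lid's hinge line at the top of the kiln's back, 83 mm behind the kiln's centre, 122 mm above the bench; the line runs along y. Axes as the kiln's. The lid's inner face lies in a plane through this line.
- lid_handle (a point): Centre of the lid's handle: a black round grip 16 mm thick, 84 mm long, along the kiln's y, on two posts 40 mm off the lid's front edge (32 mm free between). It is 206 mm from the hinge line along the lid and 20 mm out from the plane of the inner face. Lid shut: 142 mm above the bench, 123 mm in front of the kiln's centre. Upright: it tops the lid and can be straddled from above.
- stay_upper (a joint): Angle of the stay's knee in rad: 0 = locked, on its stop a little past straight; 0.13 = straight; it grows as the stay folds, to about 2.5 with the lid shut. The stay is broken by pushing the knee down through straight.
- stay_knee (a point): Middle of the thumb piece at the stay's knee: black round stub 16 mm thick, 46 mm long, sticking out to the kiln's left (+y), 118 to 164 mm left of its centre line. At the start 157 mm above the bench, 21 mm behind the kiln's centre. Pushed down from above (a few N) it drifts 14 mm to the back; 15 mm lower it is broken, 40 mm lower the lid is at about 1.3 rad. Use its position only.
- flask: The flask to load: plain steel cylinder, 60 mm in diameter, 75 mm tall, full of white plaster seen on top, about 0.45 kg, standing upright on the bench left or right of the kiln, where a pot or a candle may stand another time. Origin: centre of its underside; z along its axis.
- setter: The empty setter tile: tan ceramic plate 68 by 68 mm, 8 mm thick, grooved on top, loose on the chamber floor in its left or right half. Origin: centre of its underside, z up, x and y along the chamber. The flask stands on its top, 8 mm higher.
- second_flask: A flask of the same size already in the other half of the chamber, on a setter tile that is fixed under it. Origin: centre of the tile's underside; the flask's top is 83 mm higher. The two tiles are about 78 mm apart, centre to centre. Leave it alone.
- control_panel (a point): Centre of the control box's flat top, 121 mm above the bench, 10 mm in front and 148 mm to the right of the kiln's centre; axes as the kiln's. Panel 124 (x) by 80 (y) mm. The selector's marks: off (short bar) towards the kiln's back, then one, two and three dots at 60, 120 and 180 degrees clockwise seen from above.
- selector_grip (a point): Middle of the selector's grip bar, on its axis, 30 mm above the panel (151 mm above the bench). Black knob: flat skirt 47 mm in diameter (10 to 15 mm above the panel), on it an upright grip bar 42 mm long, 13 mm thick, from 15 to 42 mm above the panel, with a white pointer line on one end. Its x axis runs along the bar to the pointer.
- selector (a joint): Turn of the selector in rad, clockwise seen from above: 0 = off, as at the start; 1.047 = first mark (one dot); 2.094 and 3.142 = the next two. It is locked at each mark (3 degrees of play) unless the knob is pushed in.
- selector_push (a joint): How far the selector knob is pushed down in m: 0 = out, 0.009 = fully in. Spring of 2.4 N at first, 6 N fully in. It turns when at least 7 mm in, and springs out when let go at a mark (within about 5 degrees).
- cream_pot: White pot, 68 mm in diameter, 67 mm tall, a bystander. Origin: centre of its underside.
- candle_glass: Candle in a frosted glass, 69 mm in diameter, 81 mm tall, a bystander. Origin: centre of its underside.
- flux_bottle: Amber dropper bottle, 34 mm in diameter, 94 mm tall, on the bench left of the kiln, a bystander. Origin: centre of its underside.
- sanding_block: Cork sanding block, 42 by 72 by 24 mm, lying, a bystander. Origin: centre of its underside.
- flat_pliers: Flat-nose pliers, 134 mm long, 9 mm high, lying in front of the kiln, a bystander. Origin: centre of the underside.

How it is judged:
On the way, in this order (a step that is already met when the one before it is completed fails the run):
1. the flask stands upright on the empty setter tile in the kiln and is let go, the lid still open (horizontal distance between flask and setter below 0.016 m and z of flask in the frame of setter between 0.004 and 0.012 m and angle between flask's own z axis and vertical below 0.08 rad and contact force between flask and the fingers below 0.2 N and value of joint kiln_lid above 1.2 rad), for 0.3 s.
2. the knee of the stay is broken downwards and the lid is coming down (value of joint stay_upper above 0.5 rad and value of joint kiln_lid above 0.3 rad), for 0.1 s.
3. the lid is fully shut (value of joint kiln_lid below 0.035 rad), for 0.2 s.
4. the selector is pushed in at off (value of joint selector_push above 0.005 m and value of joint selector below 0.3 rad), for 0.02 s.
5. the selector is turned to the first mark (value of joint selector between 0.9 and 1.2 rad), for 0.1 s.
At the end, for the whole second after the job is handed in: The flask stands upright (within 0.08 rad) on the setter tile, its centre within 16 mm of the tile's; the lid is shut within 0.035 rad; the selector reads 0.95 to 1.15 rad (first mark) and has sprung out to within 2 mm; everything is at rest (horizontal distance between flask and setter below 0.016 m and z of flask in the frame of setter between 0.004 and 0.012 m and angle between flask's own z axis and vertical below 0.08 rad and value of joint kiln_lid below 0.035 rad and value of joint selector between 0.95 and 1.15 rad and value of joint selector_push below 0.002 m and linear speed of flask below 0.02 m/s); the robot touches nothing.
It fails at once if the lid is slammed (faster than 2.5 rad/s downwards) (velocity of joint kiln_lid below -2.5 rad/s).
It fails at once if the second flask is shoved more than 12 mm or tipped (distance of second_flask from where it was at the start of the episode above 0.012 m or angle between second_flask's own z axis and vertical above 0.15 rad).
It fails at once if the selector is forced round without being pushed in, or turned past the first mark (value of joint selector above 1.6 rad or (value of joint selector between 0.25 and 0.8 rad and value of joint selector_push below 0.0055 m)).
It fails at once if one of the bystanders on the bench (pot, candle, bottle, sanding block, pliers) is moved more than 30 mm or knocked over (distance of any of cream_pot, candle_glass, flux_bottle, sanding_block, flat_pliers from where it was at the start of the episode above 0.03 m or angle between any of cream_pot, candle_glass, flux_bottle's own z axis and vertical above 0.5 rad).
It also fails if it takes over 72 s, if anything falls off the work surface, if the arm or the gripper's body presses on something with over 40 N, if the wrist force passes 120 N, or if a joint passes its speed limit or range.

## Working session

There is one attempt and no reset: what is moved stays moved. The work goes in short steps, each a Python script; the robot and the scene stay as the last script left them, time stands still between calls to the robot, and variables do not carry over. Pictures are saved under pics/ and viewed, and the job is handed in when it is done.

```bash
ls; mkdir -p pics; python3 - <<'E'
from rig import manip
import cv2
for n in ("scene","top","wrist"):
    im=manip.read_camera(n); cv2.imwrite(f"pics/{n}0.png",im[:,:,::-1]); print(n,manip.camera_info(n))
print(manip.get_state())
E
```

```text
pics
scene {'fovy': 52.945285222858935, 'cx': 282.9934343774036, 'cy': 209.8263597481447, 'dist_coeffs': array([-0.07057672,  0.        ,  0.        ,  0.        ,  0.        ]), 'rvec': array([ 2.35519678, -0.6000794 ,  0.24315384]), 'tvec': array([-0.46417715,  0.30716222,  1.02737138])}
top {'fovy': 50.220675962226174, 'cx': 277.76832014100665, 'cy': 205.8432085380872, 'dist_coeffs': array([-0.13047055,  0.        ,  0.        ,  0.        ,  0.        ]), 'rvec': array([ 2.17152982, -2.15093945,  0.11095855]), 'tvec': array([-0.00525436,  0.56770408,  1.44933181])}
wrist {'fovy': 60.50809127067426, 'cx': 282.08018921127405, 'cy': 208.95511318328528, 'dist_coeffs': array([-0.09323782,  0.        ,  0.        ,  0.        ,  0.        ]), 'rvec': array([-2.28968955, -1.76620092, -0.26513597]), 'tvec': array([-0.62393436, -0.03559918,  0.3922367 ])}
{'time_s': 0.15, 'joint_pos': array([ 1.18786078e+00,  2.21052185e-01,  1.52737555e+00,  1.99007474e-05,
        1.39471933e+00, -1.26087896e-01]), 'qvel': array([-1.59847280e-03, -2.17734637e-03, -3.92584274e-03, -1.47744254e-03,
        3.18612432e-04, -9.04545757e-05]), 'tau': array([ 4.17495939e-04, -4.95191109e+01, -3.87881899e+01,  7.00180116e-02,
        5.31353604e-02, -5.69081021e-05]), 'eef_pos': array([0.15868236, 0.60429665, 0.40386946]), 'orientation': array([ 2.48704333e+00,  1.91817030e+00, -2.12064802e-03]), 'wrist_force': array([ 0.00511166,  0.01882299, -0.62067011]), 'moment': array([-0.03672374,  0.00069023,  0.0320863 ]), 'opening': 0.08733851250494944}
```

View pics/scene0.png

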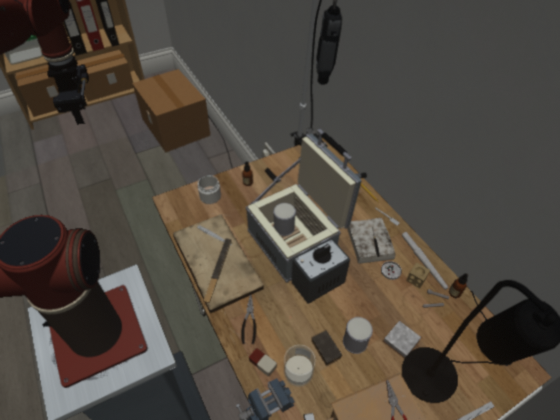

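View pics/top0.png

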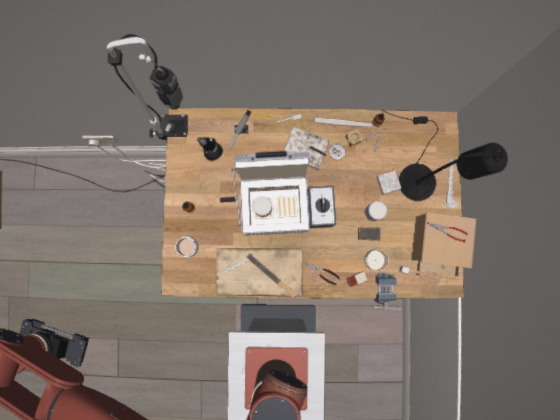

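View pics/wrist0.png

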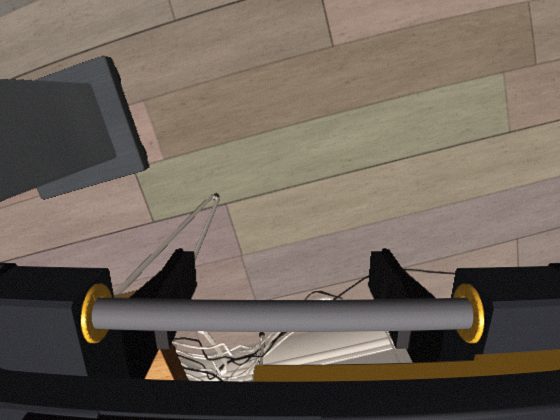

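```bash
cat > h.py <<'E'
import numpy as np, cv2
from scipy.spatial.transform import Rotation as R
try:
    from rig import manip
except Exception: pass
def K(ci):
    f=210/np.tan(np.radians(ci['fovy'])/2); return np.array([[f,0,ci['cx']],[0,f,ci['cy']],[0,0,1.]])
def ray(ci,uv):
    p=cv2.undistortPoints(np.array(uv,float).reshape(-1,1,2),K(ci),ci['dist_coeffs']).reshape(-1,2)
    M=cv2.Rodrigues(ci['rvec'])[0]; d=np.c_[p,np.ones(len(p))]@M
    return -M.T@ci['tvec'],d
def onz(ci,uv,z):
    c,d=ray(ci,uv); return c+d*((z-c[2])/d[:,2])[:,None]
def proj(ci,P):
    return cv2.projectPoints(np.array(P,float).reshape(-1,1,3),ci['rvec'],ci['tvec'],K(ci),ci['dist_coeffs'])[0].reshape(-1,2)
def shot(n,name,crop=None,s=1,draw=None):
    ci=manip.camera_info(n); im=manip.read_camera(n)[:,:,::-1].copy(); cv2.imwrite(f'pics/{name}_raw.png',im)
    return im,ci
def crop(im,x0,y0,x1,y1,s,name):
    c=cv2.resize(im[y0:y1,x0:x1],None,fx=s,fy=s,interpolation=cv2.INTER_CUBIC); cv2.imwrite(f'pics/{name}.png',c)
E
python3 - <<'E'
from h import *
t=cv2.imread('pics/top0.png'); s=cv2.imread('pics/scene0.png')
crop(t,160,140,400,300,3.3,'t1'); crop(s,190,130,390,280,4,'s1')
crop(s,180,260,430,420,3,'s2')
ct=manip.camera_info('top')
for n,uv,z in [('whiteR',(377,210),.075),('candle',(375,260),.08),('left',(187,246),.07),('bottle',(188,206),.09),('panel',(322,205),.121)]:
    print(n,onz(ct,uv,z).round(3))
E
```

```text
whiteR [[ 0.552 -0.32   0.075]]
candle [[ 0.392 -0.311  0.08 ]]
left [[0.431 0.29  0.07 ]]
bottle [[0.558 0.286 0.09 ]]
panel [[ 0.562 -0.138  0.121]]
```

View pics/t1.png

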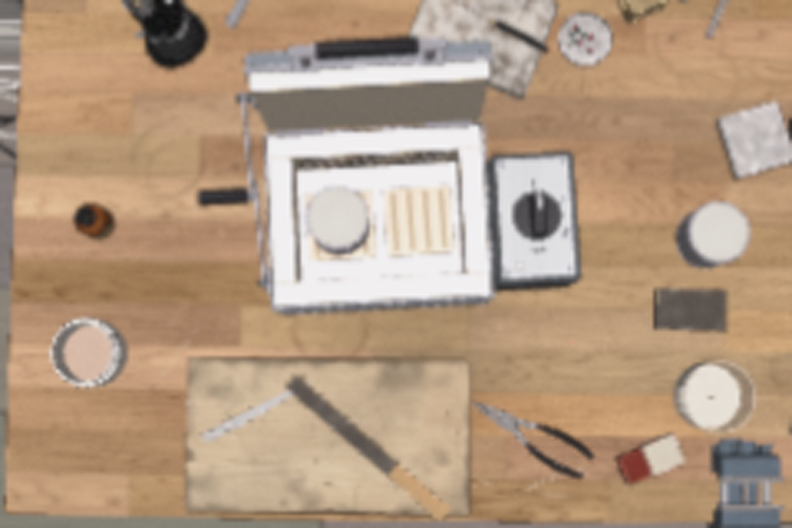

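View pics/s1.png

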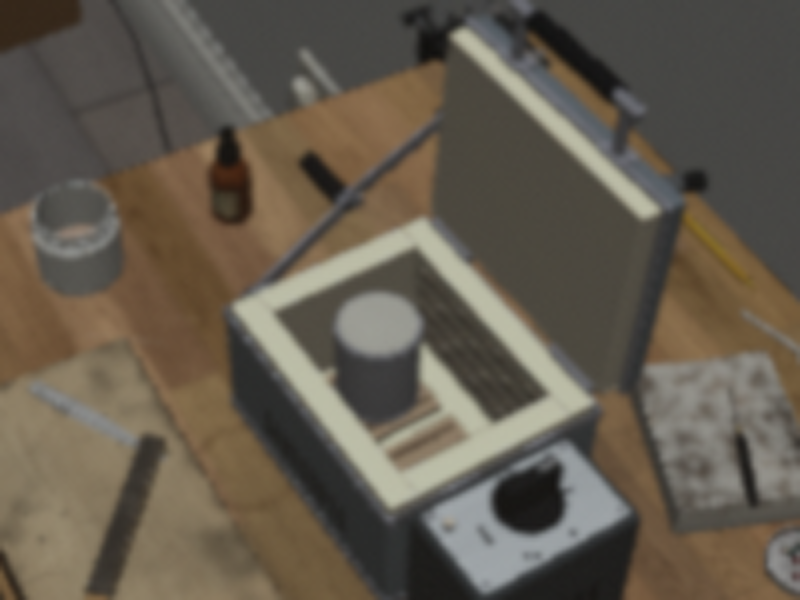

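View pics/s2.png

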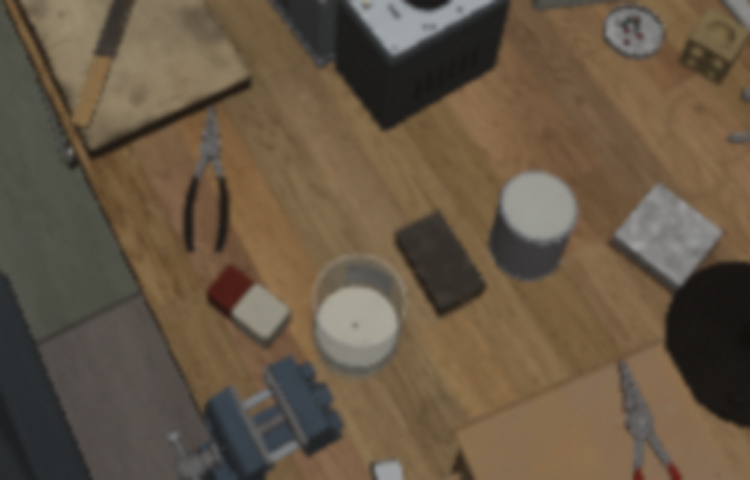

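```bash
python3 - <<'E'
from h import *
t=cv2.imread('pics/top0.png'); s=cv2.imread('pics/scene0.png')
st=manip.get_state(); M=R.from_rotvec(st['orientation']).as_matrix(); p=st['eef_pos']
print(M.round(2))
for n,im,box in (('top',t,(0,290,140,420)),('scene',s,(20,40,120,140))):
    ci=manip.camera_info(n); x0,y0,x1,y1=box; k=4
    c=cv2.resize(im[y0:y1,x0:x1],None,fx=k,fy=k,interpolation=cv2.INTER_CUBIC)
    c=np.clip(c.astype(float)*2,0,255).astype(np.uint8)
    for a,col in ((0,(0,0,255)),(1,(0,255,0))):
        q=[p+M[:,2]*.11+sg*.095*M[:,a] for sg in(-1,1)]
        uv=((proj(ci,q)-[x0,y0])*k).astype(int); cv2.line(c,tuple(map(int,uv[0])),tuple(map(int,uv[1])),col,1)
    cv2.imwrite(f'pics/g_{n}.png',c)
ci=manip.camera_info('wrist'); C,_=ray(ci,[(280,210)]); Mc=cv2.Rodrigues(ci['rvec'])[0]
print('cam in tool',M.T@(C-p),'cam z in tool',(M.T@Mc.T).round(2))
E
```

```text
[[ 0.25  0.97 -0.  ]
 [ 0.97 -0.25 -0.  ]
 [-0.   -0.   -1.  ]]
cam in tool [-0.00032544 -0.08169454  0.01941427] cam z in tool [[ 1.   -0.    0.  ]
 [ 0.    0.96  0.3 ]
 [-0.   -0.3   0.96]]
```

View pics/g_top.png

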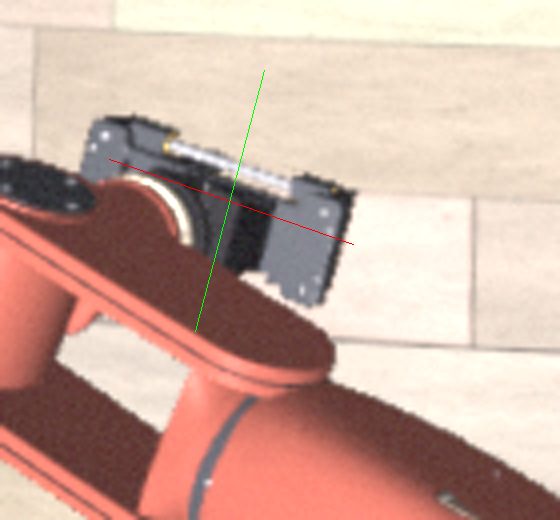

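View pics/g_scene.png

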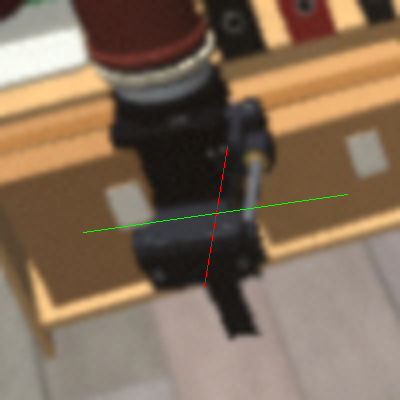

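```bash
cat >> h.py <<'E'
def ori(a):  # tool down, jaw axis at angle a (rad) in world
    c,s=np.cos(a),np.sin(a)
    return R.from_matrix(np.array([[c,s,0],[s,-c,0],[0,0,-1.]])).as_rotvec()
def say(m=''):
    st=manip.get_state(); print(m,'t%.1f'%st['time_s'],st['eef_pos'].round(4),'F',st['wrist_force'].round(1),'open %.4f'%st['opening'],flush=True); return st
E
python3 - <<'E'
from h import *
for z in (.6,.55):
    q=manip.inverse_kinematics([.56,-.1,z],ori(np.pi/2)); print(z,q)
    if q is not None: break
manip.move_pose([.56,-.1,z],ori(np.pi/2)); manip.sleep(.3); say()
im,ci=shot('wrist','w1'); crop(im,0,0,560,420,1.4,'w1')
np.save('w1.npy',ci,allow_pickle=True)
im,ci=shot('top','top1')
E
```

```text
0.6 [-3.15323765e-01  3.52754163e-02  1.37098480e+00 -4.44089210e-16
  1.73533244e+00 -1.88612009e+00]
 t3.4 [ 0.5601 -0.0997  0.5999] F [-0.2  0.3 -1. ] open 0.0871
```

View pics/w1.png

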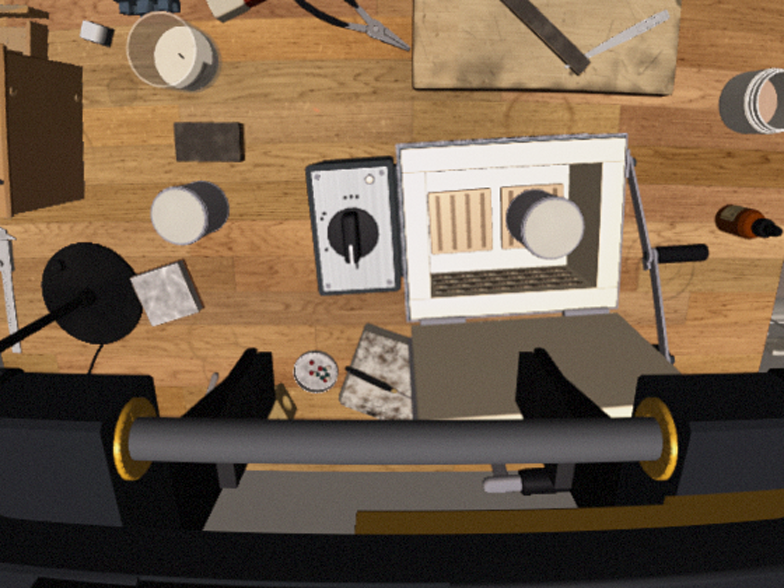

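```bash
python3 - <<'E'
from h import *
im=cv2.imread('pics/w1_raw.png'); ci=np.load('w1.npy',allow_pickle=True).item()
hsv=cv2.cvtColor(im,cv2.COLOR_BGR2HSV)
def px(l): return np.array(l)/1.4
# rim mask
m=((hsv[...,2]>195)&(hsv[...,1]<45)).astype(np.uint8)
n,lab,st,cen=cv2.connectedComponentsWithStats(m,connectivity=4)
for i in range(1,n):
    if st[i,4]>400: print(i,st[i],cen[i].round(1))
cv2.imwrite('pics/m.png',m*255)
big=cv2.imread('pics/w1_raw.png')
crop(big,265,80,520,260,3.1,'w1k'); crop(big,90,90,300,240,3.7,'w1f')
E
```

```text
8 [110  19  30  42 906] [125.3  38.6]
54 [  286    99   161   129 10354] [361.4 157.3]
55 [ 223  119   58   88 3030] [252.6 161.4]
56 [ 109  136   37   38 1083] [126.8 154.2]
57 [ 375  143   41   41 1298] [395.1 162.9]
```

View pics/w1k.png

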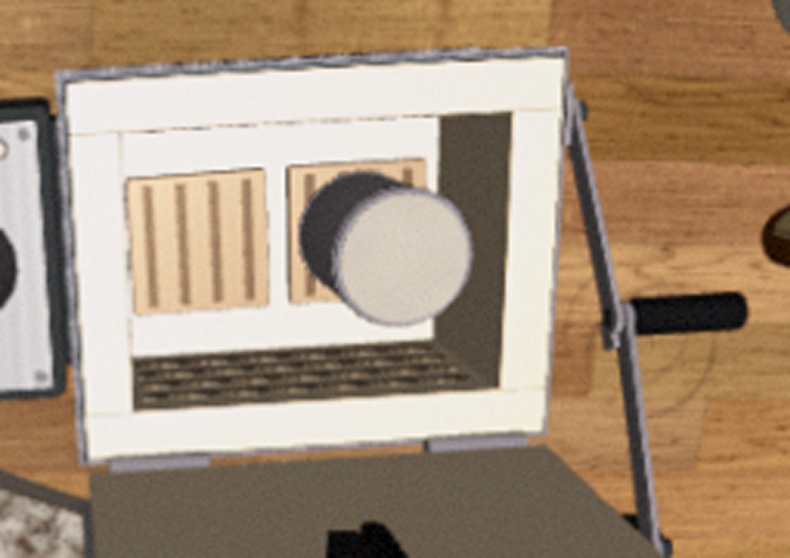

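View pics/w1f.png

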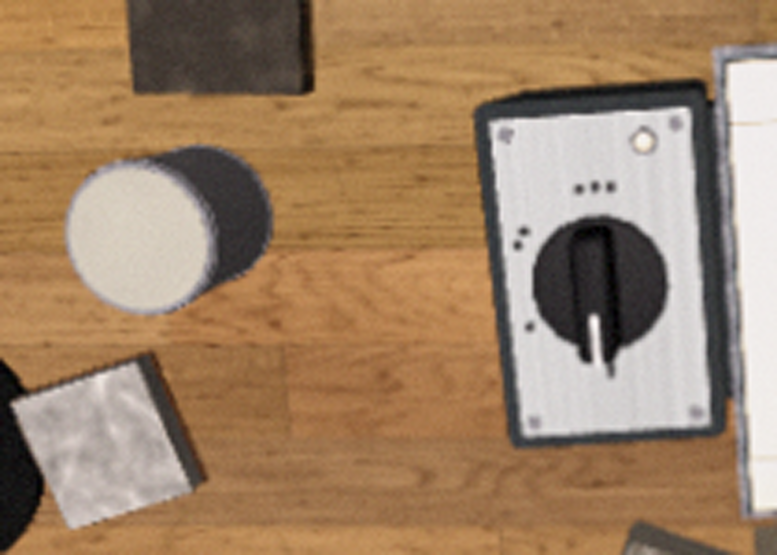

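```bash
python3 - <<'E'
from h import *
im=cv2.imread('pics/w1_raw.png'); ci=np.load('w1.npy',allow_pickle=True).item()
k=lambda l:np.array(l,float)/3.1+[265,80]-.35
f=lambda l:np.array(l,float)/3.7+[90,90]-.35
o=onz(ci,k([(58,74),(566,48),(548,437),(85,465)]),.122)
i=onz(ci,k([(120,133),(512,112),(499,387),(133,411)]),.122)
t=onz(ci,k([(127,180),(264,168),(268,305),(137,315)]),.038)
for n,p in (('outer',o),('inner',i),('tile',t)):
    print(n,p[:,:2].mean(0).round(4),'y-len',[np.linalg.norm(p[0]-p[1]).round(4),np.linalg.norm(p[3]-p[2]).round(4)],'x-len',[np.linalg.norm(p[0]-p[3]).round(4),np.linalg.norm(p[1]-p[2]).round(4)])
    for a,b in((0,1),(3,2),(3,0),(2,1)):
        d=p[b]-p[a]; an=np.degrees(np.arctan2(d[1],d[0])); print('  ang',an.round(2))
# flask: nonwood bright ellipse
hsv=cv2.cvtColor(im,cv2.COLOR_BGR2HSV)
def top(roi,z):
    x0,y0,x1,y1=roi
    m=np.zeros(im.shape[:2],np.uint8); m[y0:y1,x0:x1]=((hsv[y0:y1,x0:x1,2]>165)&(hsv[y0:y1,x0:x1,1]<60))*255
    m=cv2.morphologyEx(m,cv2.MORPH_OPEN,np.ones((3,3)))
    c=max(cv2.findContours(m,0,1)[0],key=cv2.contourArea); c=cv2.convexHull(c)
    P=onz(ci,c.reshape(-1,2),z)[:,:2]; (cx,cy),r=cv2.minEnclosingCircle(P.astype(np.float32)); return cx,cy,r,cv2.fitEllipse(c)
print('flask',top((100,120,155,180),.075))
m=np.zeros(im.shape[:2],np.uint8)
b=(im.max(2)<60); m[140:195,225:280]=b[140:195,225:280]*255
c=max(cv2.findContours(m,0,1)[0],key=cv2.contourArea);print(cv2.minEnclosingCircle(c))
print('skirt',onz(ci,[f((600,282))],.136), 'rim r',np.linalg.norm(onz(ci,[f((533,282))],.136)-onz(ci,[f((667,282))],.136)))
bt=onz(ci,f([(593,226),(597,325)]),.163); print('bar top ends',bt)
pc=onz(ci,f([(487,121),(690,108),(712,427),(523,440)]),.121); print('panel',pc[:,:2].mean(0),pc.round(4))
kn=onz(ci,k([(632,317),(745,310)]),.157); print('knee',kn)
print('2nd flask',onz(ci,[k((401,256))],.113))
for n,z,uv in(('bott',.094,(778,234)),):
    print(n,onz(ci,[np.array(uv)/1.4],z))
E
```

```text
outer [0.5604 0.0102] y-len [np.float64(0.2052), np.float64(0.2056)] x-len [np.float64(0.1658), np.float64(0.1661)]
  ang 93.64
  ang 93.54
  ang -175.83
  ang -175.69
inner [0.5606 0.0103] y-len [np.float64(0.1601), np.float64(0.1599)] x-len [np.float64(0.1177), np.float64(0.1169)]
  ang 93.66
  ang 93.92
  ang -176.32
  ang -176.42
tile [ 0.5652 -0.0288] y-len [np.float64(0.0662), np.float64(0.0654)] x-len [np.float64(0.0668), np.float64(0.0676)]
  ang 95.26
  ang 94.6
  ang -174.7
  ang -175.39
flask (0.5531895756721497, -0.32280945777893066, 0.028871899470686913, ((126.58533477783203, 154.21652221679688), (36.666236877441406, 40.85287857055664), 146.4193878173828))
((251.0, 167.90789794921875), 19.32646942138672)
skirt [[ 0.55942451 -0.13765712  0.136     ]] rim r 0.04528677982197127
bar top ends [[ 0.5367251  -0.13717169  0.163     ]
 [ 0.56841026 -0.13665118  0.163     ]]
panel [ 0.56108452 -0.13784417] [[ 0.5068 -0.1761  0.121 ]
 [ 0.5028 -0.1073  0.121 ]
 [ 0.6149 -0.0998  0.121 ]
 [ 0.6198 -0.1682  0.121 ]]
knee [[0.57418175 0.13059299 0.157     ]
 [0.57084283 0.1785921  0.157     ]]
2nd flask [[0.55821258 0.04795145 0.113     ]]
bott [[0.56498276 0.29795745 0.094     ]]
```

```bash
cat >> h.py <<'E'
KC=np.array([.5605,.0103]); YAW=np.radians(3.8)
def kw(x,y):
    c,s=np.cos(YAW),np.sin(YAW); return KC+[c*x-s*y,s*x+c*y]
def wk(p):
    c,s=np.cos(YAW),np.sin(YAW); d=np.array(p[:2])-KC; return np.array([c*d[0]+s*d[1],-s*d[0]+c*d[1]])
GR=.164; TIP=.182
E
python3 - <<'E'
from h import *
f=[.5532,-.3228]
manip.move_pose([f[0],f[1],.34],ori(np.pi/2))
manip.movel([f[0],f[1],.060+GR],vel=.12,until_force=8); say('down')
manip.set_gripper(.055,40); manip.sleep(.2); say('grip')
manip.movel([f[0],f[1],.47],vel=.2); st=say('up')
im,ci=shot('wrist','w2'); crop(im,0,0,560,420,1.4,'w2')
x,y=kw(-.006,-.033); a=np.radians(125)+YAW
print(manip.inverse_kinematics([x,y,.47],ori(a)),manip.inverse_kinematics([x,y,.27],ori(a)))
E
```

```text
down t5.9 [ 0.5537 -0.3231  0.2251] F [ 0.7  0.  -0.3] open 0.0871
grip t6.7 [ 0.5533 -0.3226  0.2242] F [-0.5  2.8  3.8] open 0.0594
up t8.1 [ 0.553  -0.3227  0.468 ] F [ 0.   1.6 -4.2] open 0.0594
[-1.82876996e-01  2.22873806e-02  1.62137757e+00 -4.44089210e-16
  1.49792771e+00 -2.43086107e+00] [-1.82876996e-01  1.96937639e-01  1.82145363e+00 -4.44089210e-16
  1.12320139e+00 -2.43086107e+00]
```

View pics/w2.png

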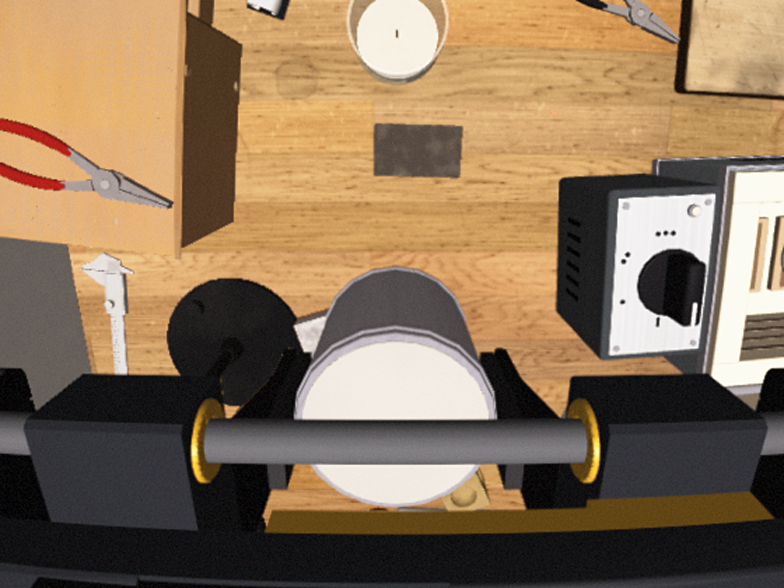

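```bash
python3 - <<'E'
from h import *
x,y=kw(-.006,-.033); a=np.radians(125)+YAW
manip.movel([x,y,.47],ori(a),vel=.2); manip.sleep(.2); say('above')
im,ci=shot('scene','s3a'); crop(im,190,90,390,280,3,'s3a')
r=manip.movel([x,y,.32],vel=.12,until_force=8); st=say(f'mid {r}')
im,ci=shot('scene','s3'); crop(im,190,90,390,280,3,'s3')
E
```

```text
above t10.0 [ 0.5568 -0.0238  0.4699] F [-0.   0.2 -4.3] open 0.0591
mid False t11.4 [ 0.5571 -0.0231  0.321 ] F [ 0.5 -0.4 -4. ] open 0.0592
```

View pics/s3.png

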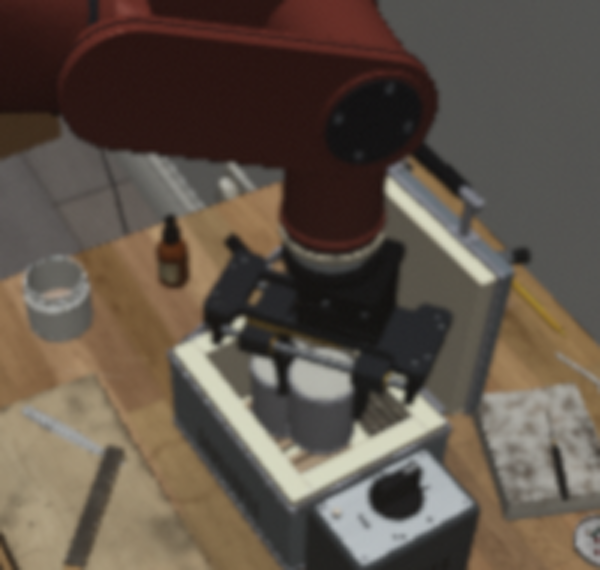

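```bash
python3 - <<'E'
from h import *
x,y=kw(-.006,-.033)
r=manip.movel([x,y,.269],vel=.08,until_force=7); say(f'low {r}')
if not r:
    r=manip.movel([x,y,.257],vel=.03,until_force=5); say(f'touch {r}')
im,ci=shot('scene','s4'); crop(im,190,90,390,280,3,'s4')
E
```

```text
low False t12.3 [ 0.5569 -0.0231  0.2691] F [ 0.3 -1.1 -3.8] open 0.0594
touch True t12.6 [ 0.5574 -0.0232  0.2618] F [-0.4  0.1  3.6] open 0.0596
```

View pics/s4.png

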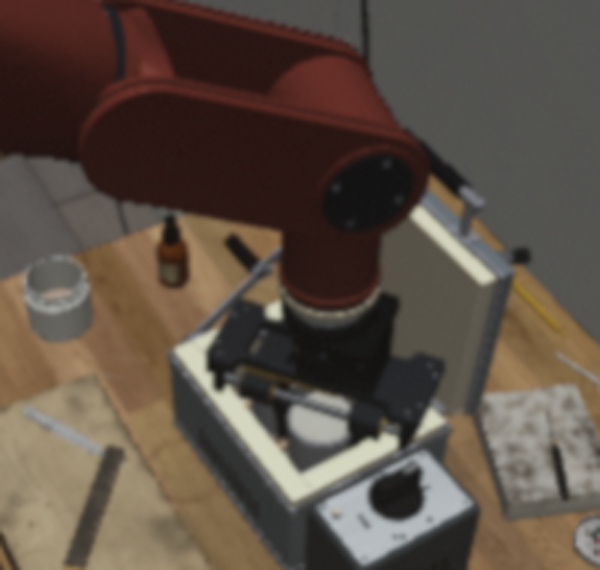

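```bash
python3 - <<'E'
from h import *
x,y=kw(-.006,-.033)
manip.set_gripper(.066,10); manip.sleep(.2); st=say('open')
p=st['eef_pos']
r=manip.movel([p[0],p[1],.335],vel=.1,until_force=8); say(f'rise {r}')
r=manip.movel([p[0],p[1],.47],vel=.2,until_force=8); say(f'rise {r}')
manip.move_pose([.50,-.06,.60],ori(np.pi/2)); manip.sleep(.2); say()
im,ci=shot('wrist','w3'); np.save('w3.npy',ci,allow_pickle=True); crop(im,150,0,560,300,1.9,'w3')
E
```

```text
open t13.3 [ 0.5563 -0.023   0.26  ] F [-0.1 -0.   0.3] open 0.0662
rise False t14.2 [ 0.556  -0.0229  0.3343] F [-0.5  0.3 -0.4] open 0.0660
rise False t15.1 [ 0.556  -0.0229  0.4682] F [-0.2  0.8 -0.5] open 0.0663
 t15.9 [ 0.5005 -0.0598  0.5973] F [0.3 0.1 1.1] open 0.0659
```

View pics/w3.png

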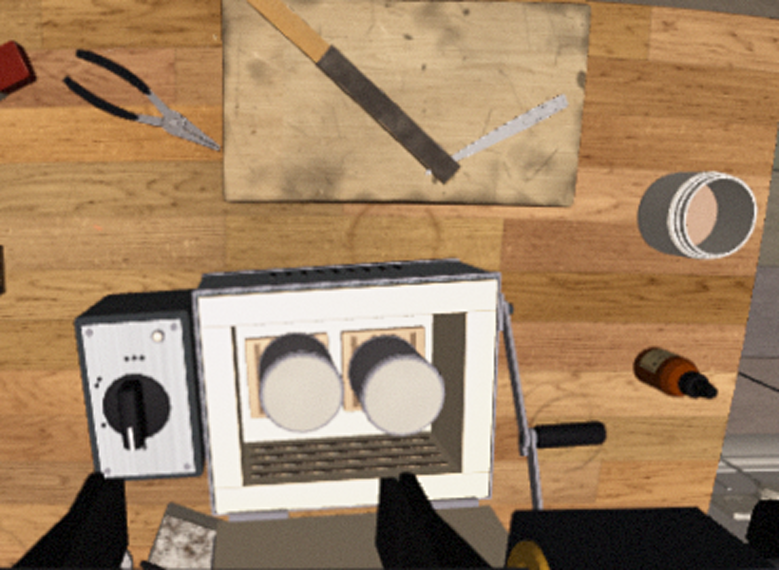

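```bash
python3 - <<'E'
from h import *
ci=np.load('w3.npy',allow_pickle=True).item()
g=lambda l:np.array(l,float)/1.9+[150,0]-.25
print('new',wk(onz(ci,g([(301.5,391.5)]),.113)[0]),'2nd',wk(onz(ci,g([(402.5,393)]),.113)[0]))
for n,uv in(('tile FR',(246,340)),('tile BR',(251,417)),('tileFL edge',(328,333)),('2tileFR',(343,331)),('2FL',(424,326))):
    print(n,wk(onz(ci,g([uv]),.038)[0]).round(4))
print('knee',wk(onz(ci,g([(537,437)]),.157)[0]),wk(onz(ci,g([(604,433)]),.157)[0]))
E
```

```text
new [-0.00688677 -0.03361803] 2nd [-0.00107729  0.03834773]
tile FR [-0.0306 -0.0719]
tile BR [ 0.0349 -0.0722]
tileFL edge [-0.0321 -0.0058]
2tileFR [-0.0329  0.0064]
2FL [-0.033  0.072]
knee [0.0218031  0.11980956] [0.02225941 0.16646358]
```

```bash
python3 - <<'E'
from h import *
manip.set_gripper(0.0,20)
P=lambda x,z:[*kw(x,.156),z+TIP]
manip.move_pose(P(.021,.30),ori(YAW)); say()
r=manip.movel(P(.021,.185),vel=.15,until_force=8); say(f'pre {r}')
im,ci=shot('scene','s5'); crop(im,190,90,390,280,3,'s5')
r=manip.movel(P(.022,.155),vel=.03,until_force=3); say(f'contact {r}')
E
```

```text
t18.9 [0.5712 0.1671 0.4823] F [ 0.2  0.2 -0.8] open 0.0001
pre False t19.8 [0.5716 0.1674 0.3682] F [0.1 0.2 0.7] open 0.0006
contact False t21.0 [0.5721 0.1674 0.3371] F [0.  0.1 0.6] open 0.0004
```

View pics/s5.png

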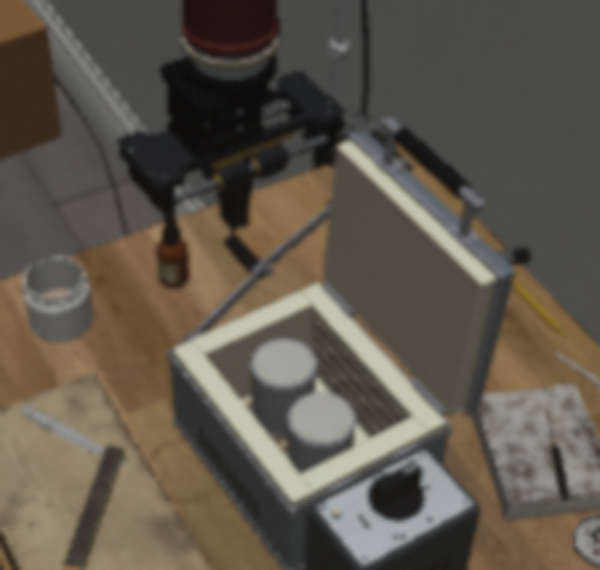

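```bash
python3 - <<'E'
from h import *
im,ci=shot('scene','s6'); crop(im,210,120,330,210,6.6,'s6')
uv=proj(ci,[[*kw(.021,.156),.157],[*kw(.021,.118),.157],[*kw(.021,.164),.157],[*kw(.022,.156),.155]]); print((uv-[210,120])*6.6)
im,ci=shot('wrist','w6'); crop(im,0,0,560,420,1.4,'w6')
E
```

```text
[[381.95176781 337.55541395]
 [428.75138536 390.05793334]
 [372.31345147 326.74420691]
 [384.01174471 340.11304343]]
```

View pics/s6.png

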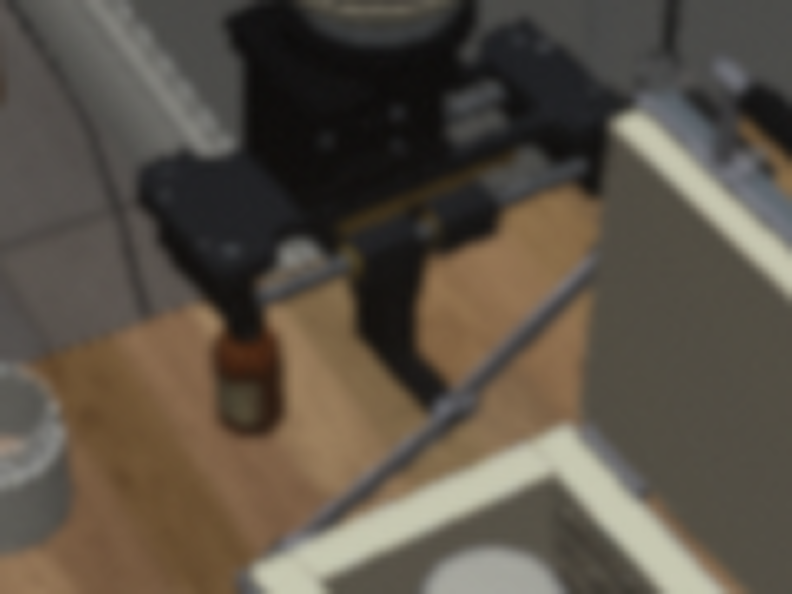

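View pics/w6.png

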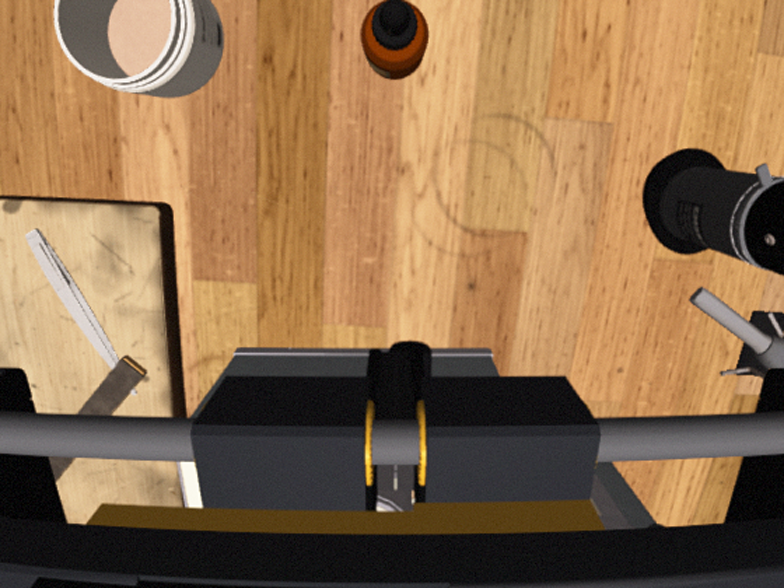

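```bash
python3 - <<'E'
from h import *
P=lambda x,z:[*kw(x,.156),z+TIP]
for x,z in ((.024,.148),(.028,.140),(.031,.132),(.034,.124),(.036,.119)):
    r=manip.movel(P(x,z),vel=.04,until_force=15); say(f'{z} {r}')
    if r: break
im,ci=shot('scene','s7'); crop(im,210,100,330,210,5.4,'s7')
E
```

```text
0.148 False t21.4 [0.5742 0.1675 0.3297] F [ 0.9 -0.   0.3] open 0.0005
0.14 False t21.8 [0.5775 0.1679 0.3214] F [-4.2  0.1  3.6] open 0.0005
0.132 False t22.2 [0.5807 0.1682 0.3139] F [-3.9  0.7  5.3] open 0.0003
0.124 False t22.6 [0.5837 0.1685 0.3064] F [-5.1  0.5  7. ] open 0.0006
0.119 False t22.8 [0.5856 0.1687 0.3017] F [-6.1  2.2  9.4] open 0.0003
```

View pics/s7.png

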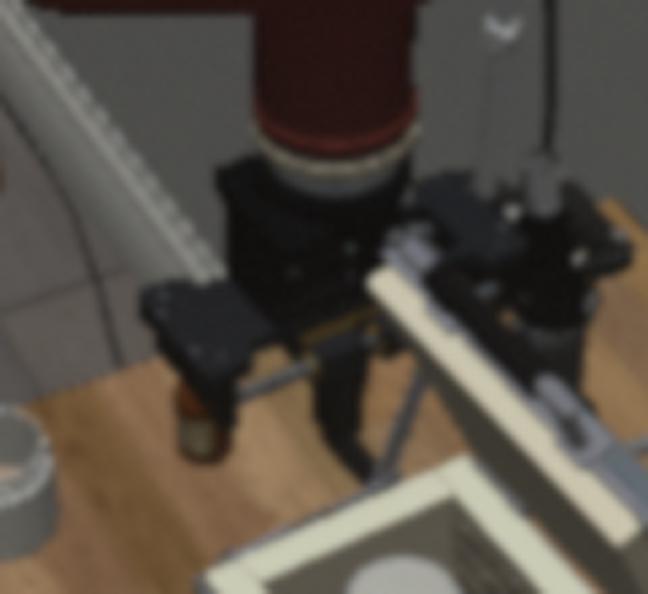

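```bash
python3 - <<'E'
from h import *
st=manip.get_state(); p=st['eef_pos']
r=manip.movel([p[0],p[1]+.004,.48],vel=.15,until_force=12); say(f'{r}')
manip.move_pose([.45,.02,.60],ori(np.pi/2)); manip.sleep(.2); say()
im,ci=shot('wrist','w8'); np.save('w8.npy',ci,allow_pickle=True); crop(im,0,0,560,420,1.4,'w8')
im,ci=shot('scene','s8'); crop(im,210,100,390,260,3.7,'s8')
# predicted handle pixel for angles
for th in (1.0,1.1,1.2,1.3,1.4):
    r=lambda u,v:(.083-u*np.cos(th)+v*(-np.sin(th))*-1*0,0)
    # along lid dir: (-cos, sin); outward normal (up when shut): (sin,cos)
    hx=.083-.206*np.cos(th)+.020*np.sin(th); hz=.122+.206*np.sin(th)+.020*np.cos(th)
    ends=[[*kw(hx,s*.042),hz] for s in(-1,1)]
    print(th,round(hx,3),round(hz,3),((proj(ci,ends)-[210,100])*3.7).round(0).tolist(),(proj(np.load('w8.npy',allow_pickle=True).item(),ends)*1.4).round(0).tolist())
E
```

```text
True t23.1 [0.5858 0.1685 0.3042] F [0.5 0.2 0.7] open 0.0004
 t24.9 [0.4503 0.0201 0.5992] F [ 0.6 -0.3 -0.2] open 0.0004
1.0 -0.011 0.306 [[332.0, 293.0], [259.0, 215.0]] [[312.0, 442.0], [445.0, 435.0]]
1.1 0.007 0.315 [[358.0, 271.0], [284.0, 195.0]] [[314.0, 475.0], [447.0, 468.0]]
1.2 0.027 0.321 [[385.0, 252.0], [310.0, 177.0]] [[316.0, 507.0], [449.0, 501.0]]
1.3 0.047 0.326 [[412.0, 235.0], [336.0, 161.0]] [[319.0, 537.0], [451.0, 531.0]]
1.4 0.068 0.328 [[439.0, 220.0], [362.0, 147.0]] [[322.0, 564.0], [452.0, 558.0]]
```

View pics/w8.png

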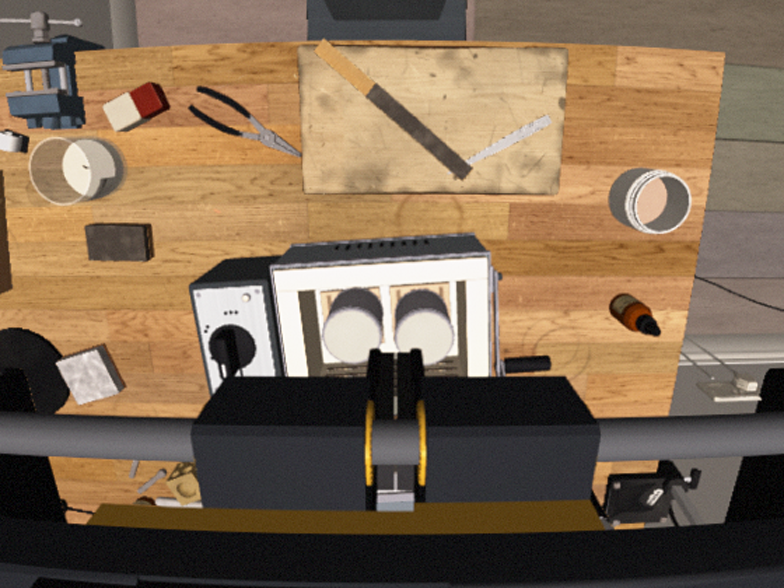

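View pics/s8.png

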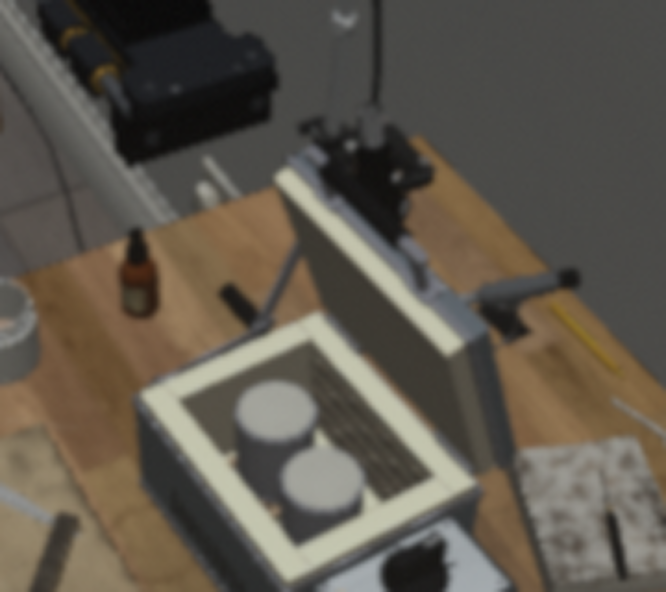

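```bash
cat >> h.py <<'E'
def hand(th): return .083-.206*np.cos(th)+.020*np.sin(th), .122+.206*np.sin(th)+.020*np.cos(th)
E
python3 - <<'E'
from h import *
manip.set_gripper(.080,8)
hx,hz=hand(1.28)
P=lambda x,z:[*kw(x,0),z+GR]
manip.move_pose(P(hx,hz+.09),ori(YAW)); say()
r=manip.movel(P(hx,hz-.002),vel=.1,until_force=5); say(f'{r}')
if not r:
    manip.set_gripper(0,8); manip.sleep(.2); st=say('grip'); print(wk(st['eef_pos']))
im,ci=shot('scene','s9'); crop(im,210,100,390,260,3.7,'s9')
im,ci=shot('wrist','w9'); crop(im,0,0,560,420,1.4,'w9')
E
```

```text
t27.8 [0.6033 0.0132 0.5793] F [-0.4 -1.3 -1.1] open 0.0799
False t28.9 [0.6037 0.0132 0.4881] F [ 0.2 -0.4  0. ] open 0.0800
grip t30.1 [0.6033 0.0132 0.4873] F [-5.5  0.3  3. ] open 0.0159
[4.29192921e-02 1.52299355e-05]
```

View pics/s9.png

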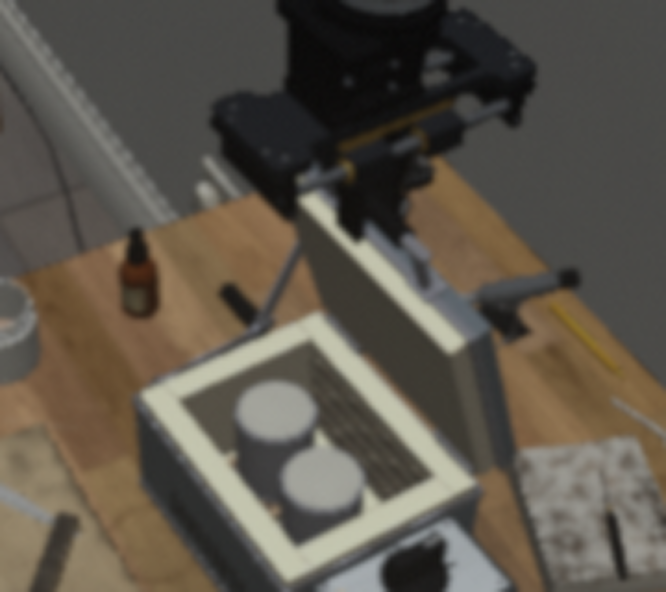

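View pics/w9.png

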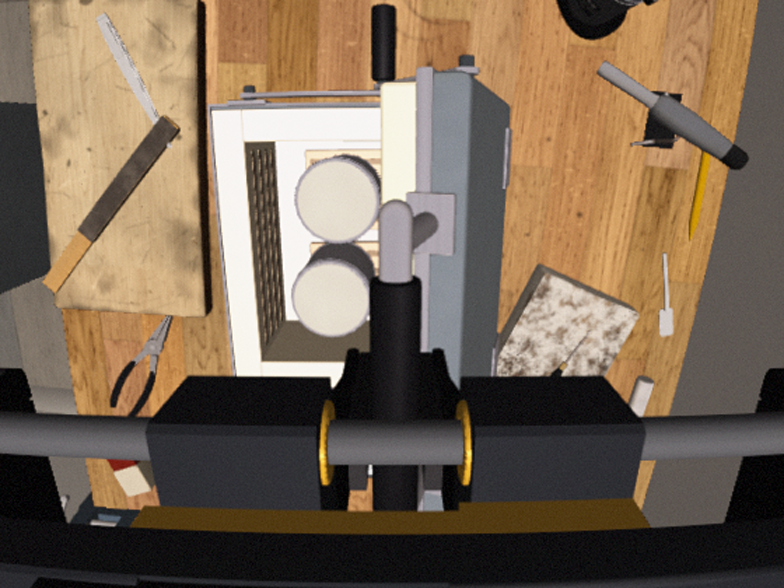

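```bash
python3 - <<'E'
from h import *
P=lambda x,z:[*kw(x,0),z+GR-.002]
for th in np.linspace(1.28,.10,11)[1:]:
    r=manip.movel(P(*hand(th)),vel=.09,until_force=14); st=say(f'{th:.2f} {r}')
    if r or st['opening']<.012: break
im,ci=shot('scene','s10'); crop(im,190,100,390,280,3.7,'s10')
E
```

```text
1.16 False t30.7 [0.5798 0.0116 0.481 ] F [-3.1 -0.4  1.2] open 0.0155
1.04 False t31.1 [0.5569 0.0101 0.4715] F [-3.3 -0.1  1.4] open 0.0158
0.93 False t31.5 [0.5355 0.0086 0.46  ] F [-3.3 -0.3 -2. ] open 0.0155
0.81 False t31.9 [0.5155 0.0073 0.4461] F [-3.   0.6 -2.9] open 0.0159
0.69 False t32.4 [0.4972 0.0061 0.4298] F [-1.9 -0.8 -4. ] open 0.0155
0.57 False t32.8 [0.4811 0.005  0.4115] F [ 0.8  0.2 -7.3] open 0.0155
0.45 False t33.2 [0.4673 0.0041 0.3917] F [ 3.4  1.2 -7.4] open 0.0157
0.34 True t33.4 [0.464  0.0039 0.3859] F [ 1.1 -1.3 -5.8] open 0.0156
```

View pics/s10.png

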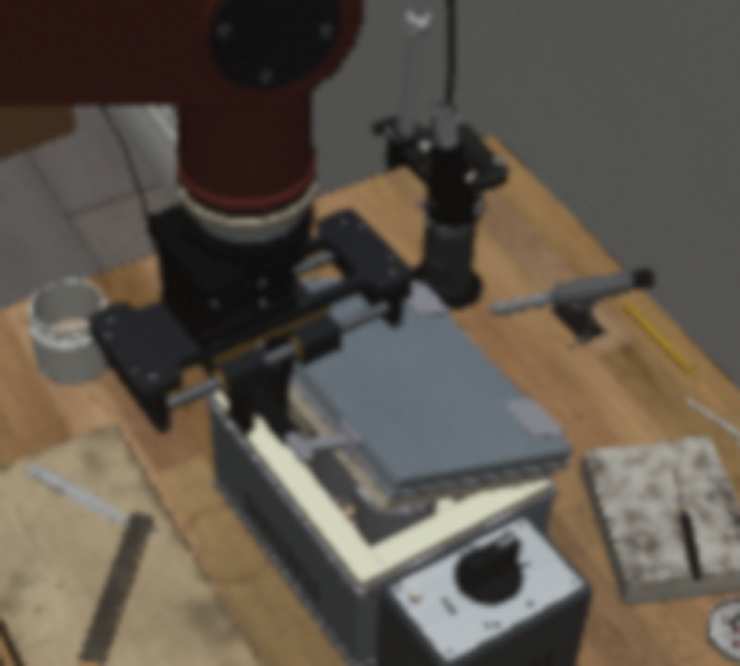

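```bash
python3 - <<'E'
from h import *
st=say('pre'); p=st['eef_pos']; print(wk(p))
manip.set_gripper(.030,8); manip.sleep(.2); say('open')
im,ci=shot('wrist','w11'); np.save('w11.npy',ci,allow_pickle=True); crop(im,0,0,560,420,1.4,'w11')
p=manip.get_state()['eef_pos']
r=manip.movel([p[0],p[1],p[2]+.07],vel=.1,until_force=12); say(f'{r}')
im,ci=shot('wrist','w12'); np.save('w12.npy',ci,allow_pickle=True); crop(im,0,0,560,420,1.4,'w12')
im,ci=shot('scene','s12'); crop(im,190,100,390,280,3.7,'s12')
E
```

```text
pre t33.5 [0.4641 0.0039 0.3861] F [ 0.7 -1.  -6.6] open 0.0156
[-9.65828511e-02 -3.48667782e-05]
open t34.3 [0.4645 0.0041 0.3866] F [0.4 0.3 0.3] open 0.0297
False t35.2 [0.4643 0.0041 0.4559] F [-0.5 -0.2  0.7] open 0.0300
```

View pics/w11.png

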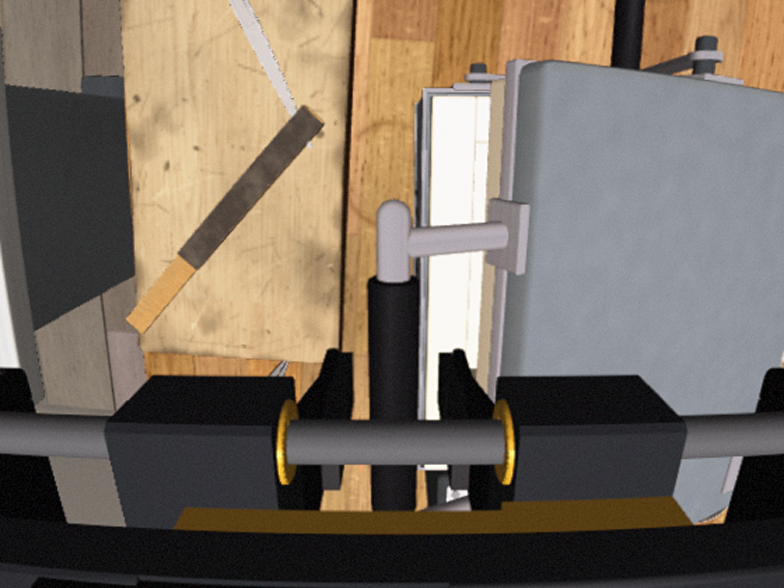

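View pics/w12.png

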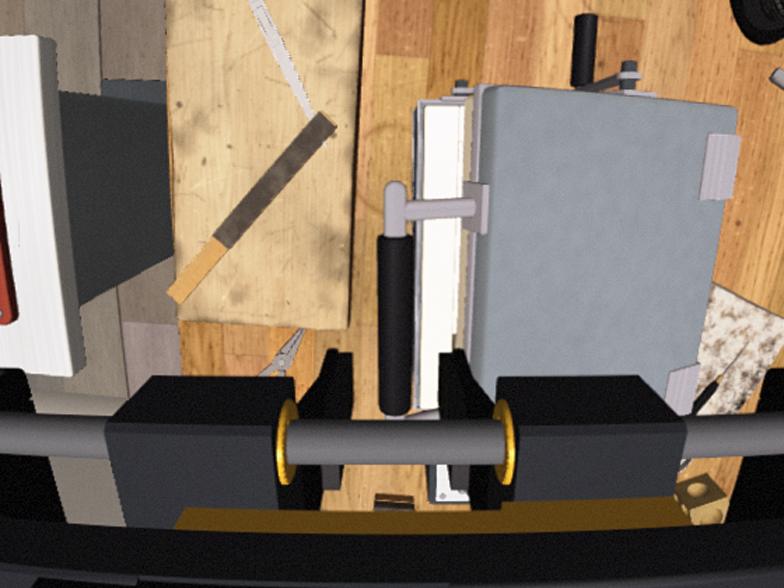

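View pics/s12.png

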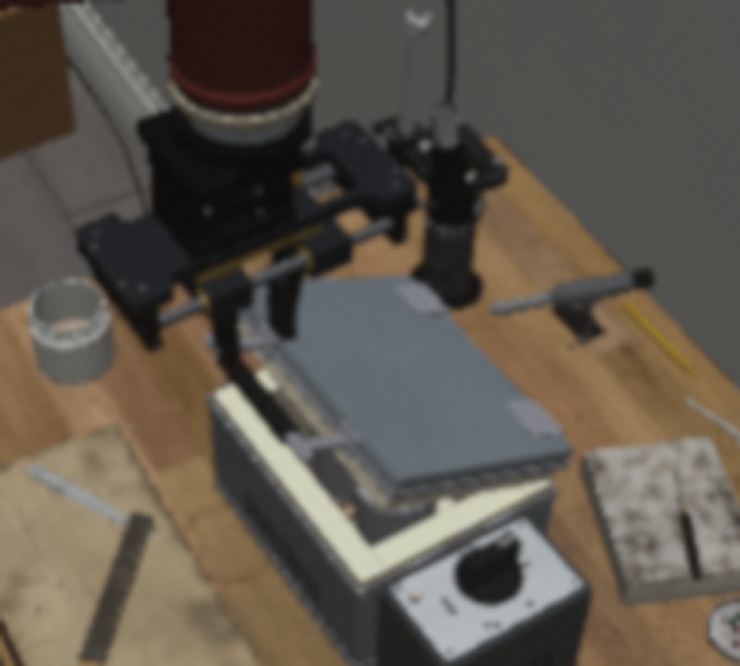

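```bash
python3 - <<'E'
from h import *
manip.set_gripper(0,20)
P=lambda x,z:[*kw(x,0),z+.008+TIP]
hx,hz=hand(.42); print(hx,hz)
manip.movel(P(hx-.001,hz+.02),vel=.15); say()
for th in (.44,.36,.29,.22,.15,.10):
    hx,hz=hand(th)
    r=manip.movel(P(hx-.001,hz),vel=.06,until_force=12); say(f'{th:.2f} {r}')
    if r: break
im,ci=shot('scene','s13'); crop(im,190,100,390,280,3.7,'s13')
E
```

```text
-0.09694111264314409 0.2242604321365176
 t36.4 [0.4624 0.0039 0.4335] F [ 0.7 -1.   0.5] open 0.0005
0.44 False t36.8 [0.4648 0.004  0.4175] F [0.2 0.5 0.2] open 0.0003
0.36 False t37.2 [0.4566 0.0034 0.4028] F [ 0.7 -0.  -0.6] open 0.0004
0.29 False t37.6 [0.4508 0.0031 0.3895] F [ 0.6 -0.1  0.3] open -0.0000
0.22 False t38.0 [0.4458 0.0027 0.3758] F [-0.5  0.1  0.2] open 0.0004
0.15 False t38.4 [0.4418 0.0025 0.3619] F [0.4 0.2 0.3] open 0.0007
0.10 False t38.7 [0.4395 0.0023 0.3519] F [ 0.3 -0.3 -0.7] open 0.0005
```

View pics/s13.png

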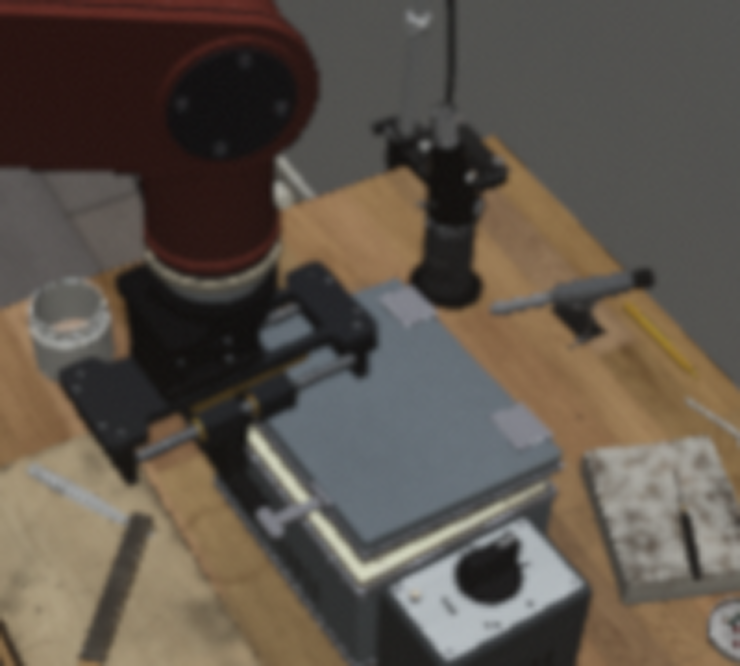

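```bash
python3 - <<'E'
from h import *
P=lambda x,z:[*kw(x,0),z+.008+TIP]
for th in (.05,.02,0,-.03,-.06):
    hx,hz=hand(th)
    r=manip.movel(P(-.123,hz),vel=.03,until_force=10); say(f'{th:.2f} {r}')
    if r: break
manip.sleep(.3); say()
im,ci=shot('scene','s14'); crop(im,190,100,390,280,3.7,'s14')
E
```

```text
0.05 False t39.3 [0.4376 0.0022 0.342 ] F [-0.2 -0.5 -0.2] open 0.0004
0.02 False t39.6 [0.4377 0.0022 0.3358] F [ 0.5 -0.7  0. ] open 0.0003
0.00 True t39.9 [0.4381 0.0021 0.3324] F [-0.5  0.6  5. ] open 0.0003
 t40.2 [0.438  0.0021 0.3324] F [-0.5  1.2  4.4] open 0.0000
```

View pics/s14.png

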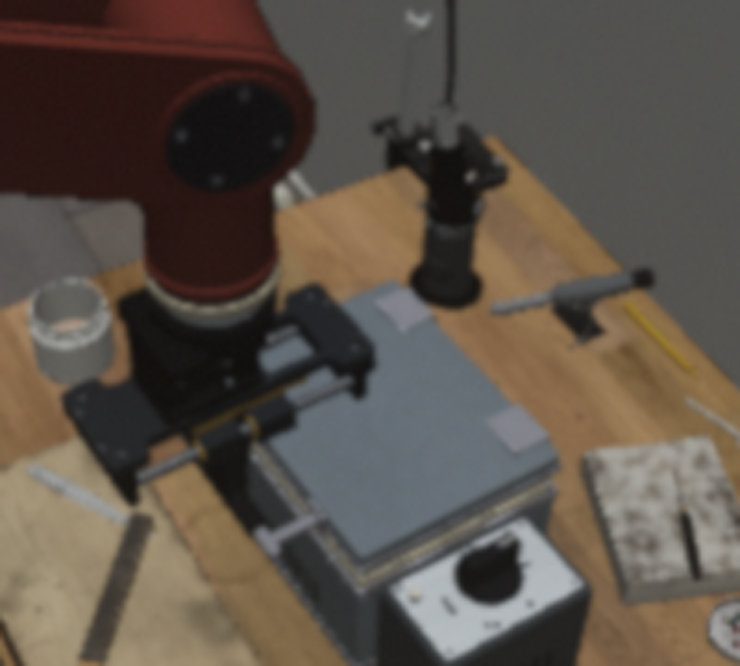

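```bash
python3 - <<'E'
from h import *
P=lambda x,z:[*kw(x,0),z+.008+TIP]
r=manip.movel(P(-.123,.136),vel=.03,until_force=10); say(f'{r}')
p=manip.get_state()['eef_pos']
manip.movel([p[0],p[1],.45],vel=.2); say()
c=np.array([.560,-.138])
manip.move_pose([c[0]-.02,c[1],.44],ori(YAW+np.pi/2)); manip.sleep(.2); say()
im,ci=shot('wrist','w15'); np.save('w15.npy',ci,allow_pickle=True); crop(im,0,0,560,420,1.4,'w15')
ks=[(.0,0)]
sp=[*c,.136]; 
print('pred knob skirt',proj(ci,[sp])*1.4,'handle ends at th=0,.05',*[(proj(ci,[[*kw(hand(t)[0],s*.042),hand(t)[1]] for s in(-1,1)])*1.4).round(1).tolist() for t in(0,.05)])
E
```

```text
True t40.4 [0.4383 0.0021 0.3323] F [-3.5  0.7 10.3] open 0.0002
 t41.2 [0.438  0.0022 0.4485] F [-1.3  0.6 -0.3] open 0.0002
 t43.0 [ 0.5399 -0.1377  0.4401] F [-0.7  0.3 -0.1] open 0.0006
pred knob skirt [[392.55028987 314.34162291]] handle ends at th=0,.05 [[590.0, 119.4], [734.7, 125.3]] [[597.0, 121.3], [746.1, 127.6]]
```

View pics/w15.png

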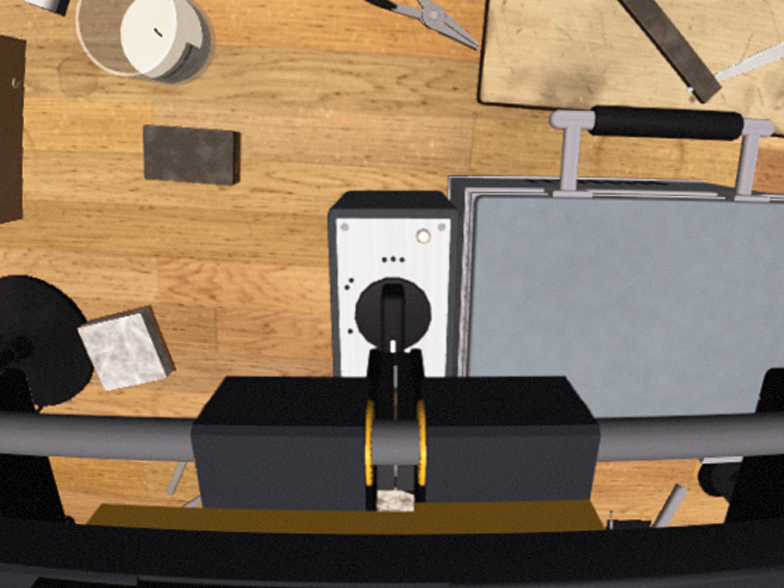

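```bash
python3 - <<'E'
from h import *
c=np.array([.560,-.138])
manip.set_gripper(.040,40)
manip.movel([*c,.40],vel=.15)
r=manip.movel([*c,.3215],vel=.08,until_force=4); say(f'down {r}')
if not r:
    manip.set_gripper(0,40); manip.sleep(.2); say('grip')
    r=manip.movel([*c,.3215-.0105],vel=.02,until_force=14); say(f'push {r}')
    im,ci=shot('scene','s16'); crop(im,190,130,390,280,3.7,'s16')
E
```

```text
down False t45.5 [ 0.5603 -0.1381  0.3222] F [ 0.7 -0.   0.5] open 0.0398
grip t46.3 [ 0.56   -0.1379  0.3217] F [-0.5  0.7  0.9] open 0.0129
push True t46.8 [ 0.5601 -0.1379  0.3127] F [-1.7  0.7  5.4] open 0.0127
```

View pics/s16.png

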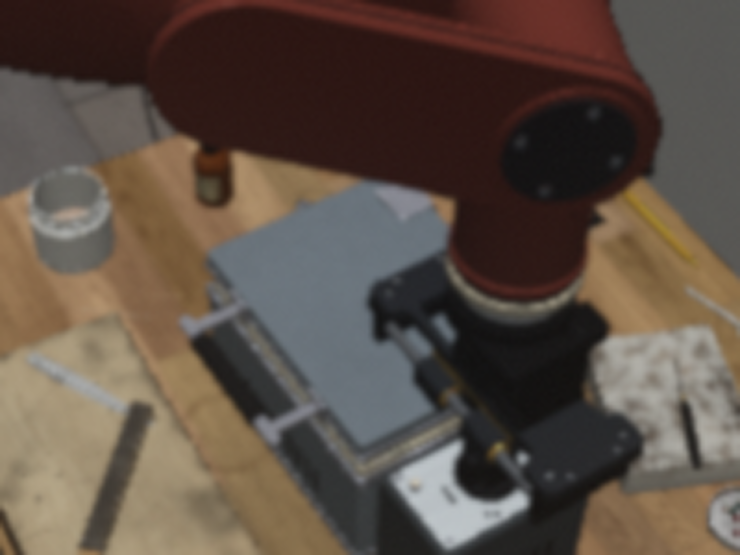

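```bash
python3 - <<'E'
from h import *
c=np.array([.560,-.138])
for d in (20,40,60.5):
    q=manip.inverse_kinematics([*c,.3122],ori(YAW+np.pi/2-np.radians(d)))
    manip.movej(q); st=say(f'{d}'); print('j6',st['joint_pos'][5].round(3),'Mz',st['moment'].round(2))
manip.sleep(.3)
manip.set_gripper(.040); manip.sleep(.3); st=say('open')
p=st['eef_pos']
manip.movel([p[0],p[1],.40],vel=.1); say()
manip.move_pose([.50,-.09,.52],ori(YAW+np.pi/2)); manip.sleep(.3); say()
im,ci=shot('wrist','w17'); np.save('w17.npy',ci,allow_pickle=True); crop(im,0,0,560,420,1.4,'w17')
crop(im,200,100,340,230,5,'w17k')
E
```

```text
20 t47.3 [ 0.5601 -0.1378  0.3126] F [-2.   3.5  6.4] open 0.0126
j6 -1.666 Mz [ 0.63  0.44 -0.06]
40 t47.7 [ 0.5601 -0.1377  0.3126] F [-1.2  4.5  6.4] open 0.0126
j6 -1.317 Mz [ 0.67  0.4  -0.04]
60.5 t48.1 [ 0.5602 -0.1376  0.3126] F [-1.7  4.4  6.4] open 0.0130
j6 -0.959 Mz [0.68 0.3  0.02]
open t49.5 [ 0.56   -0.1381  0.3123] F [ 0.5 -0.4  5.9] open 0.0398
 t50.5 [ 0.5597 -0.138   0.399 ] F [-0.7 -1.3 -0.8] open 0.0397
 t51.8 [ 0.5001 -0.0902  0.5192] F [ 0.5  0.7 -0.1] open 0.0400
```

View pics/w17.png

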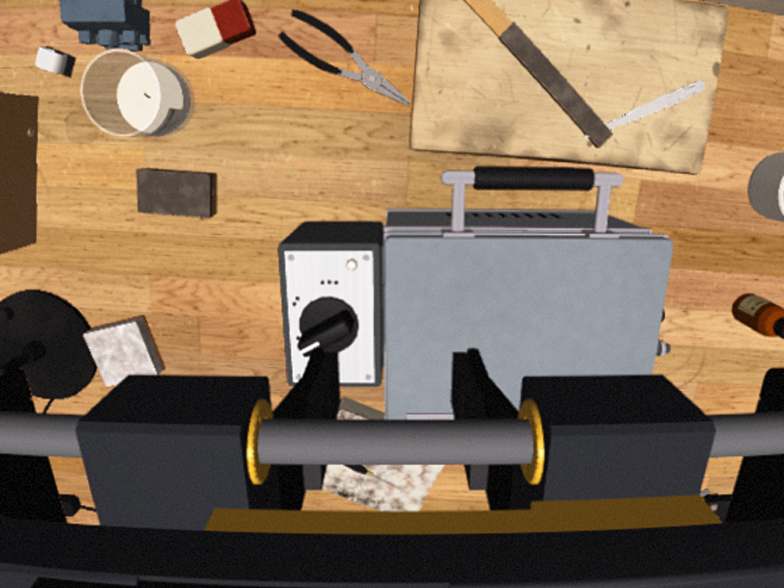

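View pics/w17k.png

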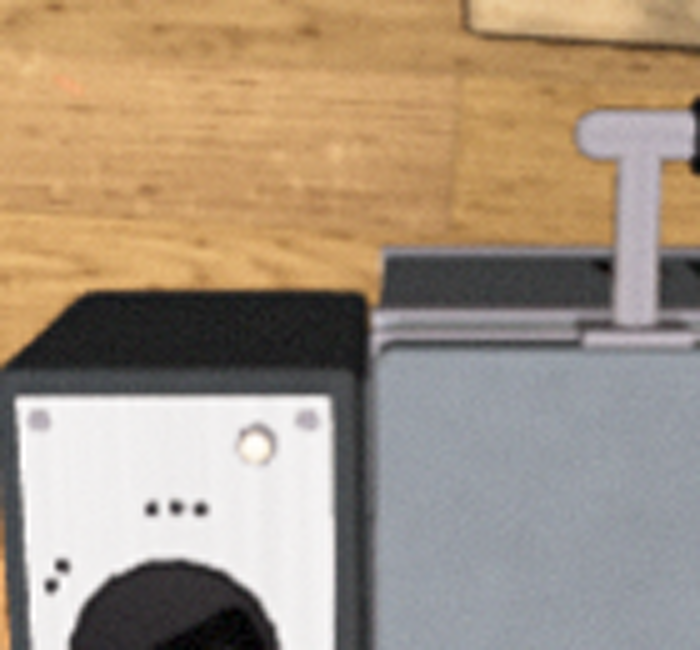

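```bash
python3 - <<'E'
from h import *
im=cv2.imread('pics/w17_raw.png'); ci=np.load('w17.npy',allow_pickle=True).item()
crop(im,200,190,290,270,8,'w17z')
for z in(.136,.127):
    th=np.linspace(0,2*np.pi,60); P=np.c_[.560+.0235*np.cos(th),-.138+.0235*np.sin(th),np.full(60,z)]
    uv=((proj(ci,P)-[200,190])*8+3.5); print(z,uv.min(0).round(),uv.max(0).round())
c8=lambda l:(np.array(l,float)-3.5)/8+[200,190]
np.save('c8.npy',0)
E
```

```text
0.136 [105. 176.] [452. 501.]
0.127 [117. 156.] [456. 475.]
```

View pics/w17z.png

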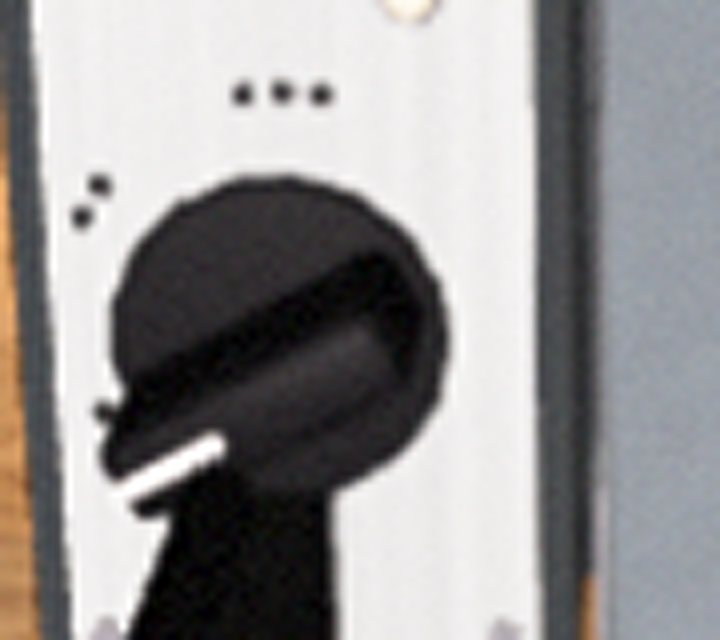

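```bash
python3 - <<'E'
from h import *
say(); print(manip.close_job())
E
```

```text
t51.9 [ 0.5001 -0.0902  0.5195] F [-0.7 -0.3  0.2] open 0.0400
the job is handed in; nothing more can be done
None
```

I completed all three parts and handed the job in at 51.9 s of the 72 s allowed. No verdict was reported, so what follows rests on my own checks.

- **Flask:** It stands upright on the right-hand setter tile. I measured its centre about 10 mm from the tile's centre, inside the 16 mm limit. I put it off-centre on purpose, towards the front and the second flask, so the gripper cleared the lid and the chamber wall. Touch-down height was within 0.5 mm of what I expected. I could not see it again once the lid was shut.
- **Lid:** The stay broke with about 9 N at the knee, and the lid came to about 1.28 rad. I lowered it by the handle. At about 0.42 rad the grip stopped on a force of 14 N, in a direction I could not explain. I let go and pressed the handle down from above with closed fingers.
    - **Force disagreed:** I felt almost no force on the way down, although 1 to 5 N was expected.
    - **Shut check:** The fingertips then met a firm stop at 150.4 mm, against 150 mm expected for fully shut. In a later picture the handle was a few pixels off the shut position, somewhere between shut and 0.05 rad, so the image alone does not settle it.
- **Selector:** It went in 9.0 mm, turned 60° clockwise and was released. The last picture shows it sprung fully out, with the pointer roughly 62–64° from off; 60° is the mark.
- **Bystanders:** The second flask read within about 1.5 mm of its starting place after the loading; I did not check it again once the lid was shut. I saw no contact with the other things on the bench, but I did not measure their positions again. The arm was clear of everything at the end.

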